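# Put the bolt away and slide the hardware chest's hatch home

### The job

Lay the loose hex-head bolt in the open well of the grey hardware chest, without throwing it in, and let go of it while the hatch is still open. Then push the sliding hatch along its track until its ridge has snapped past the roller catch and the hatch sits home against the stop pad of the end frame. Push firmly but do not ram or crush it against the stop, and leave the nut, the channel piece and the pliers where they lie.

Things in the scene. Friction and masses are not known exactly. Their poses are not given: they have to be found in the camera images.
- chest: Low grey steel chest, fixed to the bench, 190 (own x) x 380 mm (own y), turned by up to 0.3 rad; origin at the centre of its underside, z up. Its -y half is an open well: inside x -85..85, y -178..0 mm, floor at 6 mm. Its +y half has a fixed deck at 60 mm, over which the open hatch is parked. Tracks along both long sides, tops at 76 mm.
- jamb: End frame at the chest's -y end (origin and axes those of the chest): cross bar y -226..-178 mm, top at 88. The keeper on it, a steel arm x -17..17, top at 107 (bolts 110), overhangs the well to y -126 (+-16) and carries a sprung roller and a rubber stop pad. It was set by hand: roller and pad together lie up to 16 mm to either side along y, unmeasured; feel for them.
- hatch (a joint): How far the hatch is open, m along the chest's +y; push toward -y to close. Starts at 0.15 to 0.162. Home, it reads about the keeper's unmeasured setting, -0.017 to 0.016. Sliding takes 3 N plus 40 N per m/s. From 22 mm before home the roller resists, up to 14 N in all; 9 mm before home the ridge passes it and the catch pulls the hatch against the pad (about 20 N/mm) and keeps it.
- ridge (a point): Middle of the rounded ridge, 60 mm long and 5 mm high, across the top of the hatch, 14.5 mm behind its leading edge; the catch's roller must roll over it. The hatch is an aluminium plate 168 x 175 x 6 mm, top at 68 mm, 0.6 kg.
- handle (a point): Centre of the hatch's handle bar: dark steel, 70 mm long (chest x), 12 mm thick (chest y), 12 mm high, on two short posts, z = 94 mm, 26 mm over the hatch plate; free space round it. Moves with the hatch; at joint 0 it lies at y = -55 mm in the chest's frame.
- catch (a joint): How far the sprung roller of the catch is lifted, in m: 0 when free, about 0.0045 as the crest of the ridge passes under it, about 0.002 when the hatch is home.
- well (a point): Middle of the clear part of the well's floor, 57 mm to the chest's -y of its centre, 6 mm above the bench.
- bolt: Loose M16 hex bolt, bare steel, 80 mm long along its own y, 0.19 kg, lying on the bench; origin at the middle of its length, on the bench; head (27 mm wide, 24 mm high) at +y from 29 to 40 mm, shank 16 mm thick, its axis about 11 mm up. Grip the shank across own x.
- nut: Loose M16 hex nut, 24 x 27 x 14 mm, flat on the bench. Leave alone.
- channel: Loose piece of small U-channel, 37 x 105 (own y) x 26 mm, on the bench. Leave alone.
- pliers: Locking pliers, 41 x 228 (own y) x 14 mm, lying on the bench. Leave alone.
There are look-alikes about, which are no part of the job. Leave any red or yellow look-alike of the bolt alone.

How it is judged:
On the way, in this order (a step that is already met when the one before it is completed fails the run):
1. the bolt lies released and at rest in the well, the hatch still open (x of bolt in the frame of chest between -0.085 and 0.085 m and y of bolt in the frame of chest between -0.178 and 0 m and z of bolt in the frame of chest below 0.03 m and value of joint hatch above 0.1 m and contact force between the fingers and bolt below 0.1 N and linear speed of bolt below 0.03 m/s), for 0.2 s.
2. the hatch is home behind its catch and let go (value of joint hatch below 0.018 m and value of joint catch between 0.001 and 0.0033 m and contact force between the fingers and hatch below 0.1 N), for 0.2 s.
At the end, for the whole second after the job is handed in: The bolt lies at rest on the floor of the well inside the chest; the hatch is snapped behind the roller catch (hatch reading under 18 mm and roller lifted between 1 and 3.3 mm, its place behind the ridge); the nut, the channel piece and the pliers are within 30 mm of where they lay (x of bolt in the frame of chest between -0.085 and 0.085 m and y of bolt in the frame of chest between -0.178 and 0 m and z of bolt in the frame of chest below 0.03 m and value of joint hatch below 0.018 m and value of joint catch between 0.001 and 0.0033 m and linear speed of bolt below 0.03 m/s and distance of each of nut, channel, pliers from where it was at the start of the episode below 0.03 m); the robot touches nothing.
It fails at once if the hatch is rammed or crushed against the end frame (pushed on with more than about 25 N; counted as over 52 N summed over pad and roller, of which the catch alone makes about 27 N) (contact force between hatch and jamb above 52 N).
It fails at once if the bolt is thrown or dropped from more than about 50 mm (out of the fingers and faster than 1 m/s) (linear speed of bolt above 1 m/s and contact force between the fingers and bolt below 0.05 N).
It fails at once if a bystander is pushed more than 30 mm (distance of any of nut, channel, pliers from where it was at the start of the episode above 0.03 m).
It also fails if it takes over 72 s, if anything falls off the work surface, if the arm or the gripper's body presses on something with over 40 N, if the wrist force passes 120 N, or if a joint passes its speed limit or range.

### The arm

A 6-joint arm with a two-finger parallel gripper is mounted at the origin on the work surface; the furniture and walls round the work are solid. World frame = base frame: x ahead of the robot, y to its left, z up, the work surface at z = 0. Lengths are in m, angles in rad, forces in N, time in s.
With the tool pointing down it reaches from about 0.35 to 0.975 m from the base axis. Payload 7.1 kg.
Tool frame: the origin (TCP) lies on the centre line of the jaws, within the pads' length; the fingertips stand 11 mm ahead of it and the grasp point (between the pads) lies 8 mm behind it; z points along the fingers, y is the line along which they close (so a half turn about z gives the same grasp; the last joint's range is limited). The gripper opens to 88 mm and grips with 3 to 60 N. Pads are 20 mm wide; open, the fingers measure 115 mm over their backs; the gripper's body (75 mm by 178 mm) begins 61 mm behind the grasp point.
Start: joints at [-0.019, 0.423, 1.63, -0, 1.089, -0.019], TCP at [0.625, 0, 0.195] pointing down, gripper open.
Joint ranges: [-3, 3], [-0.9, 2.11], [0.09, 2.58], [-1.31, 4.45], [0.11, 2.69], [-2.54, 2.54]. Speed limits (rad/s): [2.39, 2.39, 3.01, 3.14, 3.14, 3.14].

### API

Orientations are given as a 3x3 rotation matrix whose columns are the frame's x, y, z axes.
In Python, from workcell import manip gives the robot as it stands.
- The arm moves only by the shell command python3 -m creep 'ROWS' [FORCE]. ROWS is a JSON object of lists of equal length, an entry for each row: "gripper": the finger opening in mm, from 0 to 87.8; "xyz": the shift along the world's x, y, z in mm, a list of three; "turn": the turn, a rotation vector about the world's x, y, z in rad, a list of three. In form: {"gripper": [gripper, ...], "xyz": [[tx, ty, tz], ...], "turn": [[rx, ry, rz], ...]}. A call has 1 to 5 rows; each row is the pose to reach, as a shift and turn from the pose commanded when the call began; what a row does not reach only later rows make up. A row lasts 1/12 s, in which the tool goes at most 41.7 mm and 7.16 degrees, less where a joint would pass 70% of its speed; a pose out of reach is approached as far as the arm can. A call with a gripper value outside its range is refused whole. The fingers move at their own pace and stop on an object; FORCE is the grip in N (left out, the last holds). Time passes only in rows, so rows that repeat a pose let the fingers close. It gives the time, the measured TCP pose, the force, the opening and the grip force at its end, in the units of the state.
- manip.sense(): the state, without advancing time (a new reading comes with each control period).
- manip.get_image(name): name is "scene" or "side" or "wrist"; returns a dict with "frame" (400x640x3 uint8, red, green, blue), "fx", "fy", "cx", "cy" (pixels), "R" (3x3) and "t" (3): a world point X has camera coordinates R X + t. Camera axes: x right, y down, z forward; pixel columns grow to the right and rows downward; lengths in m; the calibration is good to about 2 mm. A picture is of the moment at which its call begins. There is no depth.
- manip.sign_off(): hands the job in; it is judged then, once.
The state is a dict: "time": time; "joint_positions": joint angles; "qvel": joint speeds; "tau": joint torques, N m; "eef_pos": TCP position; "tool_rot": TCP orientation; "ft_force": force on the tool from outside, world axes, zero at the start; "wrist_torque": the same for the moment, N m; "grip_width": finger opening in m; "grasp_force": force on a finger pad.
Only numpy, scipy, OpenCV 4.12 (cv2) and the standard library are available. Lean on these libraries where they do the work, as an engineer would, in place of code of your own. Each camera call takes 0.05 s, during which the arm holds its last target. There are 200 camera calls.

## Working session

There is one attempt and no reset: what is moved stays moved. The work goes in short steps, Python scripts to look and compute and a shell command to move; the robot and the scene stay as the last step left them, time stands still between calls to the robot, and variables do not carry over. Pictures are saved under pics/ and viewed, at most 10 in all, crops included, and the job is handed in when it is done.

```bash
mkdir -p pics; cat > h.py <<'E'
import numpy as np,cv2,pickle
from workcell import manip
def snap(n,f):
    d=manip.get_image(n); cv2.imwrite('pics/'+f+'.png',np.ascontiguousarray(d['frame'][:,:,::-1]));pickle.dump(d,open('pics/'+f+'.pkl','wb'));return d
def ray(f,u,v,z):
    d=pickle.load(open('pics/'+f+'.pkl','rb'));R=np.array(d['R']);t=np.array(d['t'])
    c=-R.T@t;r=R.T@np.array([(u-d['cx'])/d['fx'],(v-d['cy'])/d['fy'],1]);return c+r*(z-c[2])/r[2]
def proj(f,X):
    d=pickle.load(open('pics/'+f+'.pkl','rb'));p=np.array(d['R'])@X+np.array(d['t']);return p[0]/p[2]*d['fx']+d['cx'],p[1]/p[2]*d['fy']+d['cy']
def crop(f,x,y,w,h,s,o): 
    cv2.imwrite('pics/'+o+'.png',cv2.resize(cv2.imread('pics/'+f+'.png')[y:y+h,x:x+w],None,fx=s,fy=s,interpolation=cv2.INTER_CUBIC))
E
python3 -c "
from h import *
a=[snap('scene','s0'),snap('side','d0')]
for d in a: print(-np.array(d['R']).T@d['t'])
print(manip.sense())"
```

```text
[-0.5220372  -0.95099005  0.99660554]
[ 0.08921584 -0.91269946  0.95094012]
{'time': 0.1, 'joint_positions': array([-1.90283099e-02,  4.23789099e-01,  1.63058017e+00,  3.38425041e-05,
        1.08863864e+00, -1.90008345e-02]), 'qvel': array([-0.0002312 , -0.00220284, -0.00015868, -0.00147585,  0.00037724,
        0.00024532]), 'tau': array([ 6.49496542e-04, -5.45618248e+01, -2.74323839e+01,  6.46709581e-02,
        1.88581715e-02,  1.54216096e-06]), 'eef_pos': array([6.24460410e-01, 2.84110248e-05, 1.94277192e-01]), 'tool_rot': array([[ 4.32293030e-05,  9.99998999e-01, -1.41442342e-03],
       [ 9.99999997e-01, -4.31488554e-05,  5.69071047e-05],
       [ 5.68460170e-05, -1.41442588e-03, -9.99998998e-01]]), 'ft_force': array([-0.19254821, -0.18387229, -0.60060308]), 'wrist_torque': array([ 0.00380765, -0.0031623 ,  0.01215233]), 'grasp_force': 0.0, 'grip_width': 0.0878567352689644}
```

View pics/s0.png

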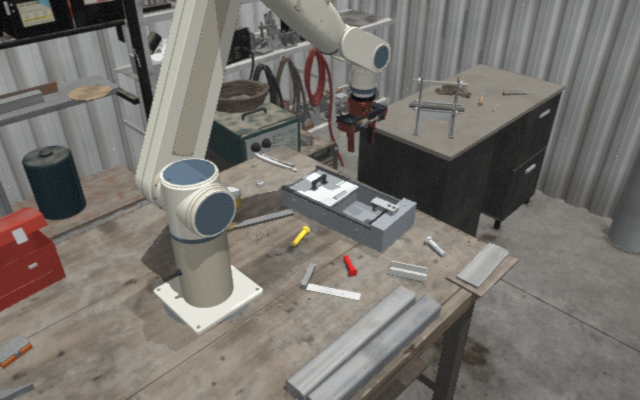

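View pics/d0.png

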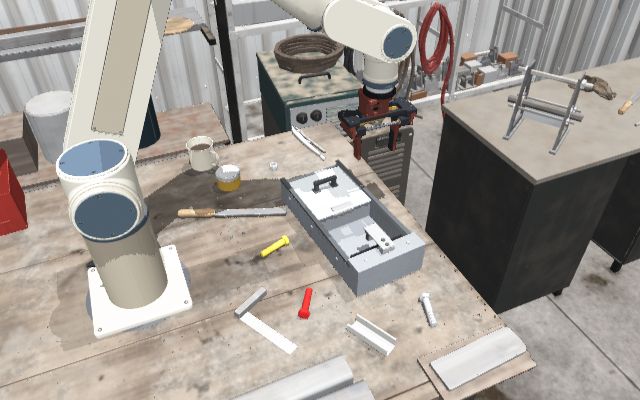

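In the side view there are three bolt shapes: yellow (275,246), red (305,303) and bare steel (428,309). The bare-steel one fits the description. The open chest is at about (355,225) and the handle at about (325,182). I'll confirm both in enlarged crops.

```bash
python3 -c "
from h import *
crop('d0',270,150,180,190,3,'d0c')
crop('s0',270,150,200,150,3,'s0c')"
```

```text
(no output)
```

View pics/d0c.png

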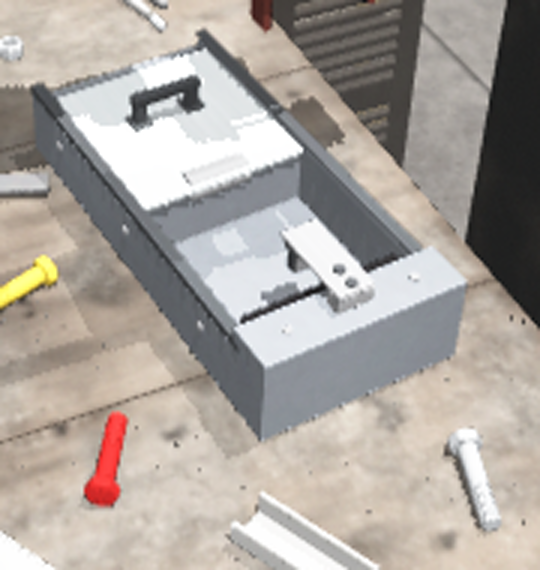

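View pics/s0c.png

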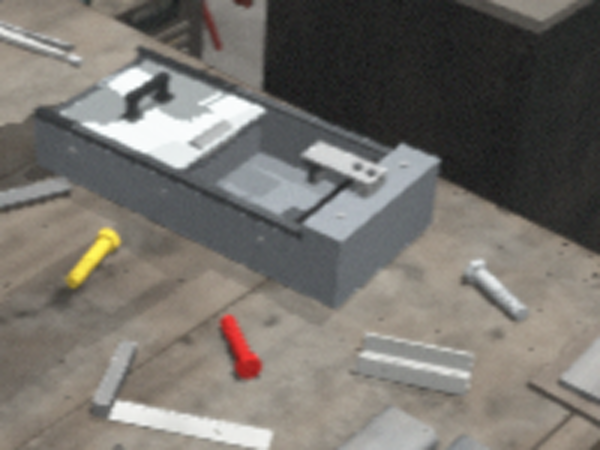

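The crops show the bare-steel bolt with its head at side (424,298) and its tail at (433,324). The corners of the cross bar's top are at crop (262,368), (467,286) and (238,322). The handle top runs from (133,98) to (198,82), and the ridge is near (215,170).

```bash
python3 -c "
from h import *
np.set_printoptions(precision=4,suppress=True)
D=lambda u,v,z: ray('d0',270+u/3,150+v/3,z)
S=lambda u,v,z: ray('s0',270+u/3,150+v/3,z)
for n,a in dict(FL=(262,368,.088),FR=(467,286,.088),BL=(238,322,.088),BR=(428,248,.088),farL=(35,88,.076),farR=(203,33,.076),h1=(133,98,.1),h2=(198,80,.1),ridge=(215,170,.072),kt1=(282,236,.107),kt2=(316,225,.107),k3=(372,290,.107),k4=(335,303,.107),head=(463,443,.014),tail=(490,524,.011)).items(): print('D',n,D(*a))
for n,a in dict(FL=(342,240,.088),FR=(440,160,.088),BL=(302,222,.088),BR=(402,145,.088),farL=(37,108,.076),farR=(140,48,.076),h1=(126,102,.1),h2=(168,75,.1),ridge=(213,133,.072),head=(475,273,.014),tail=(520,313,.011)).items(): print('S',n,S(*a))
"
```

```text
D FL [ 0.4676 -0.2342  0.088 ]
D FR [ 0.6549 -0.2218  0.088 ]
D BL [ 0.4718 -0.1844  0.088 ]
D BR [ 0.6494 -0.1719  0.088 ]
D farL [0.4342 0.1724 0.076 ]
D farR [0.6151 0.1888 0.076 ]
D h1 [0.5007 0.0931 0.1   ]
D h2 [0.5655 0.0937 0.1   ]
D ridge [0.5404 0.0024 0.072 ]
D kt1 [ 0.5371 -0.1292  0.107 ]
D kt2 [ 0.5683 -0.1287  0.107 ]
D k3 [ 0.573  -0.2113  0.107 ]
D k4 [ 0.5401 -0.2122  0.107 ]
D head [ 0.608  -0.3073  0.014 ]
D tail [ 0.5871 -0.3782  0.011 ]
S FL [ 0.4697 -0.2363  0.088 ]
S FR [ 0.6531 -0.2216  0.088 ]
S BL [ 0.4649 -0.1892  0.088 ]
S BR [ 0.648  -0.1755  0.088 ]
S farL [0.4343 0.1735 0.076 ]
S farR [0.6125 0.1872 0.076 ]
S h1 [0.4871 0.0836 0.1   ]
S h2 [0.5617 0.0912 0.1   ]
S ridge [0.5408 0.0013 0.072 ]
S head [ 0.6027 -0.3111  0.014 ]
S tail [ 0.584  -0.3784  0.011 ]
```

```bash
python3 -m creep '{"gripper":[60,60,60,60,60],"xyz":[[-4,-40,0],[-8,-80,0],[-12,-120,0],[-16,-160,0],[-20,-200,0]],"turn":[[0,0,-0.1],[0,0,-0.2],[0,0,-0.28],[0,0,-0.28],[0,0,-0.28]]}'
python3 -m creep '{"gripper":[60,60,60,60,60],"xyz":[[-2,-40,0],[-4,-80,0],[-7,-120,0],[-9,-144,-25],[-9,-144,-55]],"turn":[[0,0,0],[0,0,0],[0,0,0],[0,0,0],[0,0,0]]}'
python3 -m creep '{"gripper":[60,60],"xyz":[[0,0,0],[0,0,0]],"turn":[[0,0,0],[0,0,0]]}'
python3 -c "
from h import *
snap('wrist','w1');print(proj('w1',np.array([.5955,-.344,.011])))"
```

```text
time: 0.52
eef_pos: [0.6043, -0.2016, 0.1946]
tool_rot: [[0.276, 0.961, -0.001], [0.961, -0.276, 0.0], [0.0, -0.001, -1.0]]
ft_force: [-0.1, -1.4, 0.4]
grip_width: 0.061
grasp_force: 0.0
time: 0.93
eef_pos: [0.5969, -0.3503, 0.1417]
tool_rot: [[0.28, 0.96, 0.005], [0.96, -0.28, -0.005], [-0.003, 0.006, -1.0]]
ft_force: [-0.1, 1.0, -0.6]
grip_width: 0.06
grasp_force: 0.0
time: 1.1
eef_pos: [0.5943, -0.3431, 0.138]
tool_rot: [[0.277, 0.961, -0.004], [0.961, -0.277, 0.003], [0.002, -0.005, -1.0]]
ft_force: [0.5, -0.8, 0.6]
grip_width: 0.06
grasp_force: 0.0
(np.float64(319.9630611647385), np.float64(188.90121583851254))
```

View pics/w1.png

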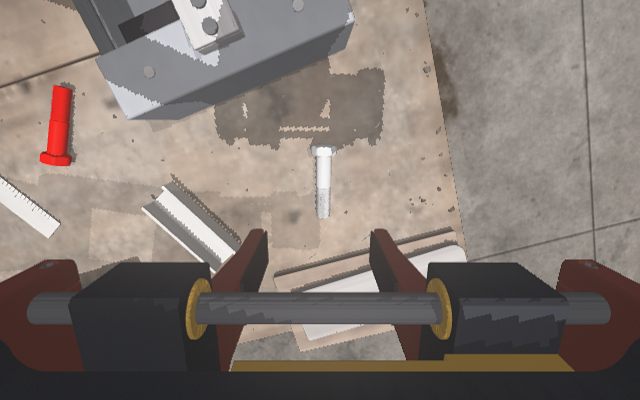

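The wrist view shows the bolt upright, with its head at (321,147) and its tail at (323,217). The channel corner nearest the left finger is at about (238,243).

```bash
python3 -c "
from h import *
h=ray('w1',321,147,.015);t=ray('w1',323,217,.011);print(h,t,(h+t)/2,np.linalg.norm(h-t))
s=manip.sense();R=s['tool_rot'];p=s['eef_pos'];d=h-t;print('bolt yaw',np.arctan2(-d[0],d[1]))
for q in (h,t,ray('w1',238,243,.026),ray('w1',205,272,.026)): print('tool',R.T@(q-p))"
```

```text
[ 0.60905007 -0.30059598  0.015     ] [ 0.58989443 -0.37590411  0.011     ] [ 0.59947225 -0.33825005  0.013     ] 0.07780908275852469
bolt yaw -0.24908128227737303
tool [0.04462558 0.00113213 0.12490568]
tool [-0.03304666  0.00351491  0.12885521]
tool [-0.05806199 -0.08950143  0.11398013]
tool [-0.09328877 -0.12920548  0.11401864]
```

```bash
python3 -m creep '{"gripper":[60,60,60,60,60],"xyz":[[5,8,-40],[5,8,-80],[5,8,-108],[5,8,-122],[5,8,-122]],"turn":[[0,0,0.03],[0,0,0.03],[0,0,0.03],[0,0,0.03],[0,0,0.03]]}' 25
python3 -m creep '{"gripper":[30,10,5,5,5],"xyz":[[0,0,0],[0,0,0],[0,0,0],[0,0,0],[0,0,0]],"turn":[[0,0,0],[0,0,0],[0,0,0],[0,0,0],[0,0,0]]}' 25
```

```text
time: 1.57
eef_pos: [0.6002, -0.3342, 0.0162]
tool_rot: [[0.246, 0.969, -0.003], [0.969, -0.246, 0.002], [0.001, -0.004, -1.0]]
ft_force: [-0.4, -0.7, -0.3]
grip_width: 0.06
grasp_force: 0.0
time: 1.98
eef_pos: [0.6018, -0.3365, 0.0196]
tool_rot: [[0.247, 0.969, 0.002], [0.969, -0.247, -0.001], [-0.001, 0.002, -1.0]]
ft_force: [0.1, -0.4, 0.0]
grip_width: 0.0306
grasp_force: 0.0
```

```bash
python3 -m creep '{"gripper":[28,20,5,5,5],"xyz":[[0,0,-4],[0,0,-4],[0,0,-4],[0,0,-4],[0,0,-4]],"turn":[[0,0,0],[0,0,0],[0,0,0],[0,0,0],[0,0,0]]}' 25
python3 -m creep '{"gripper":[5,5,5,5],"xyz":[[0,0,0],[0,0,0],[0,0,0],[0,0,20]],"turn":[[0,0,0],[0,0,0],[0,0,0],[0,0,0]]}' 25
```

```text
time: 2.4
eef_pos: [0.6009, -0.336, 0.0139]
tool_rot: [[0.247, 0.969, -0.0], [0.969, -0.247, 0.0], [0.0, -0.0, -1.0]]
ft_force: [1.1, 0.2, -0.7]
grip_width: 0.0063
grasp_force: 0.0
time: 2.73
eef_pos: [0.5984, -0.3345, 0.0305]
tool_rot: [[0.247, 0.969, -0.006], [0.969, -0.247, 0.003], [0.002, -0.006, -1.0]]
ft_force: [-0.4, 0.3, -0.7]
grip_width: 0.0051
grasp_force: 0.0
```

```bash
python3 -m creep '{"gripper":[60,60,60,60,60],"xyz":[[0,-20,30],[0,-30,70],[0,-30,100],[0,-30,100],[0,-30,100]],"turn":[[0,0,0],[0,0,0],[0,0,0],[0,0,0],[0,0,0]]}' 
python3 -c "
from h import *
snap('wrist','w2');print(manip.sense()['eef_pos'])"
```

```text
time: 3.15
eef_pos: [0.6022, -0.367, 0.1365]
tool_rot: [[0.248, 0.969, 0.004], [0.969, -0.248, -0.002], [-0.001, 0.004, -1.0]]
ft_force: [-0.4, 0.2, -0.4]
grip_width: 0.035
grasp_force: 0.0
[ 0.60095872 -0.36599535  0.13439134]
```

View pics/w2.png

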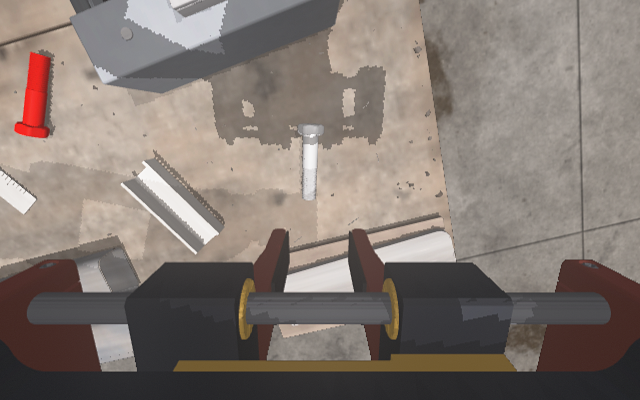

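```bash
python3 -c "
from h import *
s=manip.sense();R=s['tool_rot'];p=s['eef_pos']
h=ray('w2',311,125,.015);t=ray('w2',309,199,.011);print(h,t,np.linalg.norm(h-t))
for q in (h,t): print('tool',R.T@(q-p))
for z in (0,.011,.05,.12): print(proj('w2',p+R@np.array([0,0,z])))
for f in('w1','w2'):
  d=pickle.load(open('pics/'+f+'.pkl','rb'));print(f,R.T@(-np.array(d['R']).T@d['t']-p),np.array(d['R'])@R,d['fx'],d['cx'],d['cy'])
print([proj(f,(h+t)/2) for f in('s0','d0')],[ (proj(f,h),proj(f,t)) for f in('s0','d0')])
"
```

```text
[ 0.61227299 -0.30063954  0.015     ] [ 0.59012017 -0.37611634  0.011     ] 0.07876226732069334
tool [ 0.066149   -0.00530653  0.11937269]
tool [-0.0124615  -0.00809286  0.1233878 ]
(np.float64(315.8313275859061), np.float64(228.10957782375084))
(np.float64(315.9037245623883), np.float64(222.71186741442807))
(np.float64(316.1113035030958), np.float64(207.23537843027842))
(np.float64(316.3613295052741), np.float64(188.59415858745515))
w1 [ 0.09252326 -0.00853111 -0.19323566] [[-0.03027436  0.99952452  0.00584725]
 [-0.96456105 -0.02768028 -0.26240386]
 [-0.26211724 -0.01358414  0.96494042]] 297.7705725376288 318.35717537533617 200.87565676752607
w2 [ 0.07201531  0.0010696  -0.19157771] [[ 3.90605281e-06  9.99994084e-01 -3.43964397e-03]
 [-9.64204983e-01 -9.08282812e-04 -2.65156418e-01]
 [-2.65157973e-01  3.31755757e-03  9.64199276e-01]] 297.7705725376288 318.35717537533617 200.87565676752607
[(np.float64(435.43610695486404), np.float64(245.36079768263883)), (np.float64(429.0751119426143), np.float64(308.7697267251936))] [((np.float64(427.3284955873879), np.float64(237.92542295474482)), (np.float64(443.8348044993536), np.float64(253.0631233910506))), ((np.float64(424.39195826625684), np.float64(294.73869458627524)), (np.float64(433.9956046997515), np.float64(323.51184214268403)))]
```

```bash
cat >> h.py <<'E'
def tri(obs):
    A=[];b=[]
    for f,u,v in obs:
        d=pickle.load(open('pics/'+f+'.pkl','rb'));R=np.array(d['R']);t=np.array(d['t']);a=(u-d['cx'])/d['fx'];c=(v-d['cy'])/d['fy']
        for w,k in((a,0),(c,1)): A.append(R[k]-w*R[2]);b.append(w*t[2]-t[k])
    X=np.linalg.lstsq(np.array(A),np.array(b),rcond=None)[0];return X,[np.round(np.array(proj(f,X))-[u,v],1).tolist() for f,u,v in obs]
E
python3 -c "
from h import *
S=lambda u,v:('s0',270+u/3,150+v/3)
D=lambda u,v:('d0',270+u/3,150+v/3)
hd=[S(475,272),D(464,438)];tl=[S(521,314),D(490,524)]
print(tri(hd),tri(tl));print(tri(hd+[('w1',321,148),('w2',311,127)]));print(tri(tl+[('w1',323,217),('w2',309,199)]))
d=manip.get_image('side')
im=np.ascontiguousarray(d['frame'][:,:,::-1])
cv2.imwrite('pics/d1.png',im);pickle.dump(d,open('pics/d1.pkl','wb'))
s=manip.sense();print(s['eef_pos'],proj('d1',s['eef_pos']+np.array([0,0,-.011])))
crop('d1',340,150,160,190,3,'d1c')"
```

```text
(array([ 0.61472911, -0.30178473,  0.00634915]), [[-0.6, -0.7], [0.4, 1.1]]) (array([ 0.58960585, -0.37606525,  0.00581962]), [[-0.2, -0.2], [0.1, 0.3]])
(array([ 0.61108809, -0.30316211,  0.00958805]), [[-0.8, -0.8], [-0.4, 1.2], [2.5, 0.4], [-0.4, 0.6]])
(array([ 0.58931843, -0.37685179,  0.00668092]), [[0.0, -0.3], [0.3, 0.4], [-0.3, -0.3], [-0.4, -0.2]])
[ 0.6002604  -0.36540472  0.13304307] (np.float64(442.5605763603151), np.float64(285.8024284731546))
```

View pics/d1c.png

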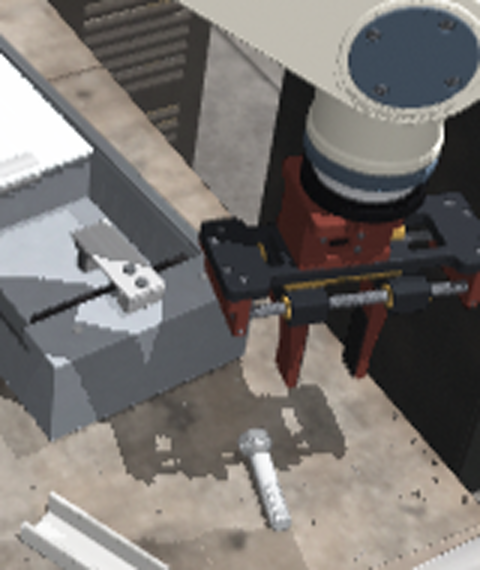

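```bash
python3 -c "
from h import *
s=manip.sense();p=s['eef_pos'];R=s['tool_rot']
for v in (230,236,242):
  X,e=tri([('d1',448.3,277),('w2',320,v)]);print(X,R.T@(X-p),e)
print(s['grip_width'])
# chest->world
c=np.array([.541,-.004])
"
```

```text
[ 0.60676565 -0.36525157  0.14664586] [ 0.00176344  0.00624492 -0.01361135] [[-1.4, -0.0], [4.2, 1.7]]
[ 0.60544243 -0.36760824  0.14965651] [-0.00084579  0.00554097 -0.01662221] [[-1.0, -0.0], [3.2, 1.3]]
[ 0.60414763 -0.36990991  0.15261534] [-0.00339472  0.00485103 -0.01958123] [[-0.7, 0.0], [2.2, 0.9]]
0.0430393116051854
```

```bash
python3 -m creep '{"gripper":[60,60,60,60,60],"xyz":[[0,15,-40],[0,29,-80],[0,29,-110],[0,29,-118],[0,29,-120]],"turn":[[0,0,0],[0,0,0],[0,0,0],[0,0,0],[0,0,0]]}'
python3 -m creep '{"gripper":[60,60,60],"xyz":[[0,0,-2],[0,0,-4],[0,0,-4]],"turn":[[0,0,0],[0,0,0],[0,0,0]]}'
```

```text
time: 3.67
eef_pos: [0.5983, -0.3351, 0.0099]
tool_rot: [[0.247, 0.969, -0.007], [0.969, -0.247, 0.004], [0.002, -0.007, -1.0]]
ft_force: [-0.2, -0.0, 0.4]
grip_width: 0.06
grasp_force: 0.0
time: 3.92
eef_pos: [0.6021, -0.338, 0.0115]
tool_rot: [[0.248, 0.969, 0.002], [0.969, -0.248, -0.001], [-0.001, 0.003, -1.0]]
ft_force: [-0.1, 0.8, 0.7]
grip_width: 0.0602
grasp_force: 0.0
```

The tips triangulate about 27 mm above where the state puts them. That explains why the fingers closed over the top of the bolt. I'll go lower in small steps and watch the force.

```bash
python3 -m creep '{"gripper":[60,60,60,60],"xyz":[[0,0,-5],[0,0,-10],[0,0,-14],[0,0,-14]],"turn":[[0,0,0],[0,0,0],[0,0,0],[0,0,0]]}'
python3 -m creep '{"gripper":[60,60,60],"xyz":[[0,0,-3],[0,0,-5],[0,0,-5]],"turn":[[0,0,0],[0,0,0],[0,0,0]]}'
```

```text
time: 4.25
eef_pos: [0.6004, -0.3368, -0.0048]
tool_rot: [[0.248, 0.969, -0.001], [0.969, -0.248, 0.001], [0.0, -0.001, -1.0]]
ft_force: [-0.1, 0.7, 0.2]
grip_width: 0.0597
grasp_force: 0.0
time: 4.5
eef_pos: [0.6007, -0.3368, -0.0095]
tool_rot: [[0.247, 0.969, -0.001], [0.969, -0.247, 0.0], [0.0, -0.001, -1.0]]
ft_force: [-0.6, 0.4, -0.3]
grip_width: 0.0597
grasp_force: 0.0
```

```bash
python3 -m creep '{"gripper":[40,20,5,5,5],"xyz":[[0,0,-1],[0,0,-1],[0,0,-1],[0,0,-1],[0,0,-1]],"turn":[[0,0,0],[0,0,0],[0,0,0],[0,0,0],[0,0,0]]}' 25
python3 -m creep '{"gripper":[5,5,5,5],"xyz":[[0,0,0],[0,0,0],[0,0,0],[0,0,0]],"turn":[[0,0,0],[0,0,0],[0,0,0],[0,0,0]]}' 25
```

```text
time: 4.92
eef_pos: [0.6011, -0.337, -0.0099]
tool_rot: [[0.247, 0.969, 0.0], [0.969, -0.247, -0.0], [-0.0, 0.0, -1.0]]
ft_force: [-0.7, -0.6, -0.2]
grip_width: 0.0299
grasp_force: 0.0
time: 5.25
eef_pos: [0.601, -0.337, -0.0099]
tool_rot: [[0.247, 0.969, 0.0], [0.969, -0.247, -0.0], [-0.0, 0.0, -1.0]]
ft_force: [0.1, 0.3, 2.6]
grip_width: 0.0064
grasp_force: 2.3
```

```bash
python3 -m creep '{"gripper":[20,40,40,40,40],"xyz":[[0,0,1],[0,0,2],[0,0,2],[0,0,0],[0,0,-4]],"turn":[[0,0,0],[0,0,0],[0,0,0],[0,0,0],[0,0,0]]}'
python3 -m creep '{"gripper":[40,40,40,40],"xyz":[[0,0,-2],[0,0,-4],[0,0,-6],[0,0,-6]],"turn":[[0,0,0],[0,0,0],[0,0,0],[0,0,0]]}'
```

```text
time: 5.67
eef_pos: [0.6013, -0.3372, -0.0137]
tool_rot: [[0.247, 0.969, 0.001], [0.969, -0.247, -0.0], [-0.0, 0.001, -1.0]]
ft_force: [0.2, 0.2, 0.5]
grip_width: 0.0359
grasp_force: 0.0
time: 6.0
eef_pos: [0.6006, -0.3367, -0.0207]
tool_rot: [[0.247, 0.969, -0.001], [0.969, -0.247, 0.001], [0.0, -0.001, -1.0]]
ft_force: [-0.3, 0.8, -1.0]
grip_width: 0.0402
grasp_force: 0.0
```

```bash
python3 -m creep '{"gripper":[40,30,20,5,5],"xyz":[[0,0,-2],[0,0,-3],[0,0,-3],[0,0,-3],[0,0,-3]],"turn":[[0,0,0],[0,0,0],[0,0,0],[0,0,0],[0,0,0]]}' 25
python3 -m creep '{"gripper":[5,5,5,5],"xyz":[[0,0,0],[0,0,0],[0,0,0],[0,0,0]],"turn":[[0,0,0],[0,0,0],[0,0,0],[0,0,0]]}' 25
```

```text
time: 6.42
eef_pos: [0.601, -0.337, -0.0229]
tool_rot: [[0.247, 0.969, 0.0], [0.969, -0.247, -0.0], [-0.0, 0.0, -1.0]]
ft_force: [0.4, -0.6, -0.4]
grip_width: 0.017
grasp_force: 0.3
time: 6.75
eef_pos: [0.601, -0.337, -0.023]
tool_rot: [[0.247, 0.969, 0.0], [0.969, -0.247, -0.0], [-0.0, 0.0, -1.0]]
ft_force: [-0.3, -0.1, 0.3]
grip_width: 0.015
grasp_force: 24.9
```

```bash
python3 -m creep '{"gripper":[5,5,5,5,5],"xyz":[[0,0,15],[0,0,50],[0,0,90],[0,0,130],[-8,35,135]],"turn":[[0,0,0],[0,0,0],[0,0,0],[0,0,0.05],[0,0,0.1]]}' 25
python3 -m creep '{"gripper":[5,5,5,5,5],"xyz":[[-8,40,0],[-16,80,0],[-24,120,0],[-32,160,0],[-40,200,0]],"turn":[[0,0,0.06],[0,0,0.12],[0,0,0.18],[0,0,0.237],[0,0,0.237]]}' 25
python3 -m creep '{"gripper":[5,5,5,5],"xyz":[[-4,20,0],[-7,41,0],[-7,41,0],[-7,41,0]],"turn":[[0,0,0],[0,0,0],[0,0,0],[0,0,0]]}' 25
python3 -c "
from h import *
d=snap('wrist','w3');snap('side','d3')
a=cv2.imread('pics/w3.png');b=cv2.resize(cv2.imread('pics/d3.png')[130:330,270:470],(400,400),interpolation=cv2.INTER_CUBIC)
cv2.imwrite('pics/m3.png',cv2.resize(np.hstack([a[:,:],b[:400]]),(800,308)))"
```

```text
time: 7.17
eef_pos: [0.5989, -0.3088, 0.1213]
tool_rot: [[0.151, 0.988, 0.014], [0.989, -0.15, -0.009], [-0.007, 0.015, -1.0]]
ft_force: [1.5, 0.2, -0.2]
grip_width: 0.0152
grasp_force: 24.9
time: 7.58
eef_pos: [0.5523, -0.1003, 0.1131]
tool_rot: [[-0.089, 0.996, 0.001], [0.996, 0.089, -0.0], [-0.0, 0.001, -1.0]]
ft_force: [0.8, 1.3, -1.3]
grip_width: 0.0152
grasp_force: 24.9
time: 7.92
eef_pos: [0.5461, -0.0602, 0.1129]
tool_rot: [[-0.089, 0.996, 0.001], [0.996, 0.089, -0.0], [-0.0, 0.001, -1.0]]
ft_force: [-0.5, 0.3, -1.9]
grip_width: 0.0153
grasp_force: 24.9
```

View pics/m3.png

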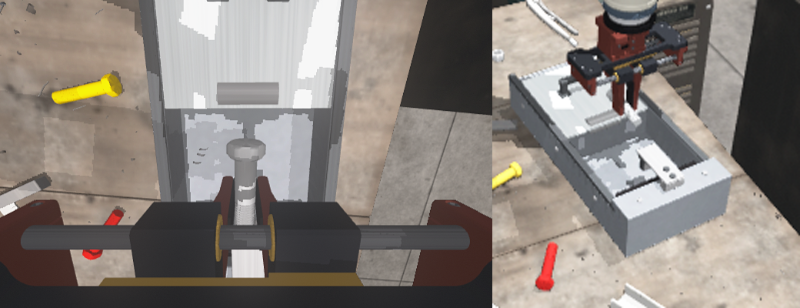

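The wrist view shows the bolt held and lined up with the chest, above the clear part of the well. The hatch edge and ridge are ahead of the bolt head, so I'll lower it.

```bash
python3 -m creep '{"gripper":[5,5,5,5,5],"xyz":[[0,0,-30],[0,0,-60],[0,0,-90],[0,0,-110],[0,0,-115]],"turn":[[0,0,0],[0,0,0],[0,0,0],[0,0,0],[0,0,0]]}' 25
python3 -m creep '{"gripper":[5,5,5,5],"xyz":[[0,0,-4],[0,0,-8],[0,0,-10],[0,0,-10]],"turn":[[0,0,0],[0,0,0],[0,0,0],[0,0,0]]}' 25
```

```text
time: 8.43
eef_pos: [0.5439, -0.0621, -0.0061]
tool_rot: [[-0.085, 0.996, -0.005], [0.996, 0.085, 0.001], [0.001, -0.005, -1.0]]
ft_force: [-1.0, -0.4, -1.8]
grip_width: 0.0155
grasp_force: 24.9
time: 8.77
eef_pos: [0.5467, -0.0613, -0.0123]
tool_rot: [[-0.087, 0.996, 0.001], [0.996, 0.087, -0.0], [-0.0, 0.001, -1.0]]
ft_force: [-0.5, 0.9, -1.5]
grip_width: 0.0154
grasp_force: 24.9
```

```bash
python3 -m creep '{"gripper":[16,20,40,40,40],"xyz":[[0,0,-4],[0,0,-4],[0,0,-4],[0,0,-4],[0,0,-4]],"turn":[[0,0,0],[0,0,0],[0,0,0],[0,0,0],[0,0,0]]}'
python3 -m creep '{"gripper":[40,40,40,40,40],"xyz":[[0,0,0],[0,0,20],[0,0,60],[0,0,100],[0,0,140]],"turn":[[0,0,0],[0,0,0],[0,0,0],[0,0,0],[0,0,0]]}'
python3 -m creep '{"gripper":[40,40,30,20],"xyz":[[0,0,0],[0,0,0],[0,0,0],[0,0,0]],"turn":[[0,0,0],[0,0,0],[0,0,0],[0,0,0]]}'
python3 -c "
from h import *
snap('wrist','w4')"
```

```text
time: 9.18
eef_pos: [0.5463, -0.061, -0.0167]
tool_rot: [[-0.087, 0.996, 0.001], [0.996, 0.087, -0.0], [-0.0, 0.001, -1.0]]
ft_force: [-0.6, -0.6, 1.0]
grip_width: 0.0367
grasp_force: 0.0
time: 9.6
eef_pos: [0.5453, -0.0608, 0.1242]
tool_rot: [[-0.087, 0.996, -0.001], [0.996, 0.087, 0.0], [0.0, -0.001, -1.0]]
ft_force: [1.6, 0.6, 0.6]
grip_width: 0.04
grasp_force: 0.0
time: 9.93
eef_pos: [0.5447, -0.0608, 0.1215]
tool_rot: [[-0.087, 0.996, -0.003], [0.996, 0.087, 0.0], [0.001, -0.003, -1.0]]
ft_force: [-0.2, -0.3, -0.3]
grip_width: 0.0302
grasp_force: 0.0
```

View pics/w4.png

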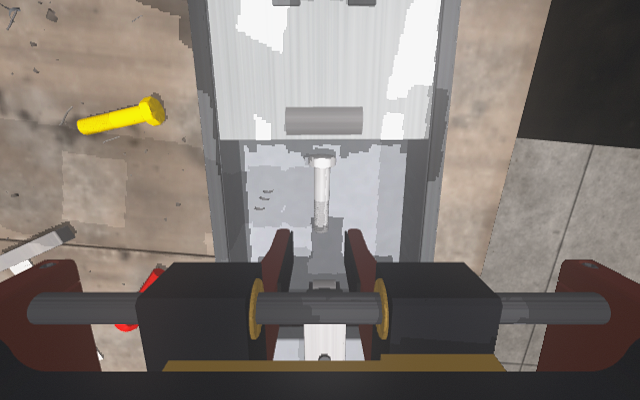

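The wrist view shows the bolt lying free in the well, from (321,158) to (321,230), with the hatch open. I'll close the fingers and move them behind the handle.

```bash
python3 -m creep '{"gripper":[10,0,0,0,0],"xyz":[[-3,40,0],[-7,80,0],[-10,120,0],[-13,160,0],[-17,200,0]],"turn":[[0,0,0],[0,0,0],[0,0,0],[0,0,0],[0,0,0]]}' 40
python3 -m creep '{"gripper":[0,0,0,0,0],"xyz":[[0,0,0],[0,0,-25],[0,0,-50],[0,0,-70],[0,0,-70]],"turn":[[0,0,0],[0,0,0],[0,0,0],[0,0,0],[0,0,0]]}'
```

```text
time: 10.4
eef_pos: [0.5277, 0.1404, 0.1213]
tool_rot: [[-0.086, 0.996, -0.003], [0.996, 0.086, -0.001], [-0.0, -0.003, -1.0]]
ft_force: [0.5, 0.4, -0.8]
grip_width: 0.0002
grasp_force: 0.0
time: 10.82
eef_pos: [0.5252, 0.1378, 0.0483]
tool_rot: [[-0.087, 0.996, -0.009], [0.996, 0.087, -0.002], [-0.001, -0.009, -1.0]]
ft_force: [-0.3, -0.4, 0.1]
grip_width: 0.0003
grasp_force: 0.0
```

```bash
python3 -m creep '{"gripper":[0,0,0,0,0],"xyz":[[0.5,-6,0],[1,-12,0],[1.5,-18,0],[2,-24,0],[2.6,-30,0]],"turn":[[0,0,0],[0,0,0],[0,0,0],[0,0,0],[0,0,0]]}' 
python3 -m creep '{"gripper":[0,0,0,0,0],"xyz":[[0.7,-8,0],[1.4,-16,0],[2.1,-24,0],[2.8,-32,0],[3.5,-40,0]],"turn":[[0,0,0],[0,0,0],[0,0,0],[0,0,0],[0,0,0]]}'
```

```text
time: 11.23
eef_pos: [0.5324, 0.1089, 0.054]
tool_rot: [[-0.086, 0.996, 0.002], [0.996, 0.086, 0.001], [0.001, 0.002, -1.0]]
ft_force: [-0.7, 5.4, -0.4]
grip_width: 0.0002
grasp_force: 2.9
time: 11.65
eef_pos: [0.5361, 0.0691, 0.054]
tool_rot: [[-0.086, 0.996, 0.002], [0.996, 0.086, 0.002], [0.001, 0.003, -1.0]]
ft_force: [0.3, 7.4, -1.5]
grip_width: 0.0004
grasp_force: 3.4
```

```bash
python3 -m creep '{"gripper":[0,0,0,0,0],"xyz":[[0.7,-8,0],[1.4,-16,0],[2.1,-24,0],[2.8,-32,0],[3.5,-40,0]],"turn":[[0,0,0],[0,0,0],[0,0,0],[0,0,0],[0,0,0]]}'
python3 -m creep '{"gripper":[0,0,0,0,0],"xyz":[[0.4,-5,0],[0.8,-9,0],[1.1,-13,0],[1.4,-16,0],[1.6,-19,0]],"turn":[[0,0,0],[0,0,0],[0,0,0],[0,0,0],[0,0,0]]}'
python3 -m creep '{"gripper":[0,0,0,0],"xyz":[[0,-1.2,0],[0.2,-2.5,0],[0.3,-3.8,0],[0.4,-5,0]],"turn":[[0,0,0],[0,0,0],[0,0,0],[0,0,0]]}'
```

```text
time: 12.07
eef_pos: [0.5398, 0.029, 0.054]
tool_rot: [[-0.086, 0.996, 0.003], [0.996, 0.086, 0.001], [0.001, 0.003, -1.0]]
ft_force: [1.8, 8.0, -1.8]
grip_width: 0.0005
grasp_force: 3.4
time: 12.48
eef_pos: [0.5416, 0.0098, 0.054]
tool_rot: [[-0.086, 0.996, 0.003], [0.996, 0.086, 0.001], [0.001, 0.003, -1.0]]
ft_force: [3.6, 4.7, -3.1]
grip_width: 0.0004
grasp_force: 2.2
time: 12.82
eef_pos: [0.5411, 0.0049, 0.0536]
tool_rot: [[-0.087, 0.996, 0.001], [0.996, 0.087, 0.0], [-0.0, 0.001, -1.0]]
ft_force: [2.0, 4.0, 3.0]
grip_width: 0.0005
grasp_force: 1.8
```

```bash
python3 -m creep '{"gripper":[0,0,0,0],"xyz":[[0.1,-1.2,0],[0.2,-2.5,0],[0.3,-3.8,0],[0.4,-5,0]],"turn":[[0,0,0],[0,0,0],[0,0,0],[0,0,0]]}' | grep -E "eef|ft"
python3 -m creep '{"gripper":[0,0,0,0],"xyz":[[0.1,-1,0],[0.2,-2,0],[0.3,-3,0],[0.4,-4,0]],"turn":[[0,0,0],[0,0,0],[0,0,0],[0,0,0]]}' | grep -E "eef|ft"
```

```text
eef_pos: [0.5408, -0.0001, 0.053]
ft_force: [0.6, 4.0, 3.1]
eef_pos: [0.5412, -0.0041, 0.0529]
ft_force: [-0.4, 3.8, 3.3]
```

```bash
python3 -m creep '{"gripper":[0,0,0,0],"xyz":[[0.1,-1,0],[0.2,-2,0],[0.3,-3,0],[0.3,-4,0]],"turn":[[0,0,0],[0,0,0],[0,0,0],[0,0,0]]}' | grep -E "eef|ft"
```

```text
eef_pos: [0.5415, -0.0081, 0.0529]
ft_force: [-0.4, 3.9, 1.9]
```

```bash
python3 -m creep '{"gripper":[0,0,0,0],"xyz":[[0.1,-1,0],[0.2,-2,0],[0.3,-3,0],[0.3,-4,0]],"turn":[[0,0,0],[0,0,0],[0,0,0],[0,0,0]]}' | grep -E "eef|ft"
python3 -m creep '{"gripper":[0,0,0,0],"xyz":[[0.1,-1,0],[0.2,-2,0],[0.3,-3,0],[0.4,-4,0]],"turn":[[0,0,0],[0,0,0],[0,0,0],[0,0,0]]}' | grep -E "eef|ft"
```

```text
eef_pos: [0.5419, -0.0121, 0.0529]
ft_force: [1.2, 2.9, 1.7]
eef_pos: [0.5421, -0.0144, 0.0529]
ft_force: [-1.0, 14.2, 2.1]
```

```bash
python3 -m creep '{"gripper":[0,0,0,0],"xyz":[[0.1,-1,0],[0.2,-2,0],[0.3,-3,0],[0.3,-4,0]],"turn":[[0,0,0],[0,0,0],[0,0,0],[0,0,0]]}' | grep -E "eef|ft"
```

```text
eef_pos: [0.5425, -0.0186, 0.0529]
ft_force: [0.2, 11.5, 0.8]
```

```bash
python3 -m creep '{"gripper":[0,0,0,0],"xyz":[[0.1,-1,0],[0.2,-2,0],[0.3,-3,0],[0.4,-4,0]],"turn":[[0,0,0],[0,0,0],[0,0,0],[0,0,0]]}' | grep -E "eef|ft"
```

```text
eef_pos: [0.5429, -0.0233, 0.0528]
ft_force: [-0.4, 6.2, 2.6]
```

```bash
python3 -m creep '{"gripper":[0,0],"xyz":[[0.1,-1,0],[0.2,-2,0]],"turn":[[0,0,0],[0,0,0]]}' | grep -E "eef|ft"
```

```text
eef_pos: [0.5432, -0.0258, 0.0529]
ft_force: [-0.3, 4.5, 1.2]
```

```bash
python3 -m creep '{"gripper":[0,0],"xyz":[[0.1,-1,0],[0.2,-2,0]],"turn":[[0,0,0],[0,0,0]]}' | grep -E "eef|ft"
```

```text
eef_pos: [0.5434, -0.0283, 0.0529]
ft_force: [0.8, 1.4, 0.0]
```

```bash
python3 -m creep '{"gripper":[0,0],"xyz":[[0.1,-1,0],[0.1,-1,0]],"turn":[[0,0,0],[0,0,0]]}' | grep -E "eef|ft"
```

```text
eef_pos: [0.5435, -0.0296, 0.0529]
ft_force: [-0.1, 0.1, 0.0]
```

The push force rose to 14 N and then fell to zero, so the hatch has snapped ahead of the fingers. I'll back off and check.

```bash
python3 -m creep '{"gripper":[0,0,0,0,0],"xyz":[[-1,10,0],[-2,25,0],[-3,40,10],[-3,45,50],[-3,50,90]],"turn":[[0,0,0],[0,0,0],[0,0,0],[0,0,0],[0,0,0]]}' | grep -E "eef|ft"
python3 -m creep '{"gripper":[0,0,0,0,0],"xyz":[[0,35,20],[0,70,40],[0,70,60],[0,70,60],[0,70,60]],"turn":[[0,0,0],[0,0,0],[0,0,0],[0,0,0],[0,0,0]]}' | grep -E "eef|ft"
python3 -c "
from h import *
snap('side','d5');crop('d5',270,130,180,180,3,'d5c')"
```

```text
eef_pos: [0.5384, 0.0221, 0.1421]
ft_force: [1.0, 0.1, -0.2]
eef_pos: [0.5409, 0.0917, 0.2036]
ft_force: [-0.4, 0.1, -0.2]
```

View pics/d5c.png

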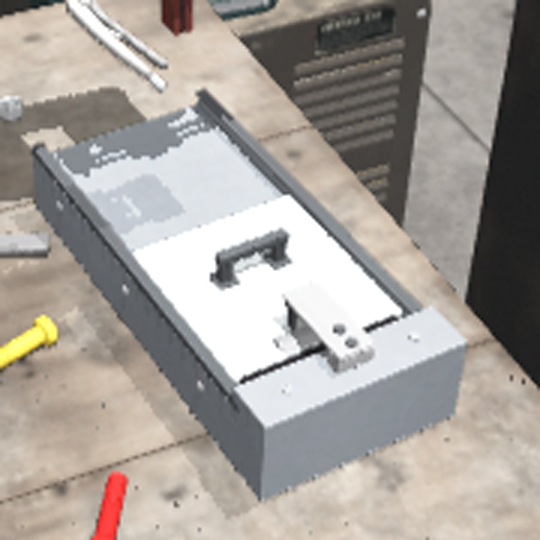

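```bash
python3 -c "
from h import *
def c(u,v,z):
  w=ray('d5',270+u/3,130+v/3,z)[:2]-[.541,-.004];return w@[.996,.087],w@[-.087,.996]
a=lambda u,v,z:[ray('d0',270+u/3,150+v/3,z)[:2]-[.541,-.004]][0]@np.array([-.087,.996])
print(c(216,250,.1),c(287,235,.1),'old',a(133,98,.1),a(198,82,.1)); print(c(137,246,.068),c(243,381,.068))"
```

```text
(np.float64(-0.029058786454606328), np.float64(-0.043976741789285644)) (np.float64(0.033373028735252046), np.float64(-0.056296930762561634)) old 0.10018068040214301 0.09253354052729168
(np.float64(-0.06810843719535371), np.float64(0.02461600258832859)) (np.float64(-0.07027667129901602), np.float64(-0.1585612051565365))
```

The handle reads chest y ≈ -50 mm. That is about 9 mm past where the fingers stopped and roughly 146 mm of travel, so the hatch has snapped home.

```bash
python3 -c "
from workcell import manip
print(manip.sign_off())"
```

```text
the job is handed in; nothing more can be done
None
```

I laid the bolt in the well and let go of it with the hatch open, then pushed the hatch past the roller catch until it snapped home. The highest push force I read was about 14 N, and the job is handed in, with no verdict returned.

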